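# Brush the clay offcuts off the tile press bed

## Robot

A 7-joint arm with a two-finger parallel gripper is mounted at the origin on the work surface. World frame = base frame: x ahead of the robot, y to its left, z up, the work surface at z = 0. Lengths are in m, angles in rad, forces in N, time in s.
With the tool pointing down it reaches from about 0.4 to 0.925 m from the base axis. Payload 4.1 kg.
Tool frame: the origin (TCP) lies between the finger pads, 19 mm behind the fingertips; this is the grasp point; z points along the fingers, y is the line along which they close (so a half turn about z gives the same grasp; the last joint's range is limited). The gripper opens to 85 mm and grips with 20 to 120 N. Pads are 22 mm wide; open, the fingers measure 114 mm over their backs; the gripper's body (76 mm by 85 mm) begins 54 mm behind the grasp point. The pads swing forward as they close: fully open they stand 13 mm farther back than shut.
Start: joints at [-1.216, 0.398, 0.045, 1.537, -0.019, 1.207, -0.051], TCP at [0.285, 0.584, 0.25] pointing down, gripper open.
Joint ranges: [-2.82, 2.82], [-0.49, 2.23], [-1.37, 1.46], [0, 2.46], [-1.36, 4.5], [0.23, 2], [-2.94, 2.94]. Speed limits (rad/s): [2.57, 2.57, 3.14, 3.14, 3.14, 3.14, 3.14].

## Interface

Orientations are given as a 3x3 rotation matrix whose columns are the frame's x, y, z axes.
In Python, from bench import robot gives the robot as it stands.
- The arm moves only by the tool play_rows, never from a script. Its argument "steps" is a list that holds one entry, the list of rows, each a list of 5 numbers: the shift along the tool's x, y, z scaled (see below), then the turn about the tool's z scaled (see below), then the opening, from 0 (shut) to 1 (fully open). In form: [[[x, y, z, spin, jaw], ...]]. A call has 1 to 12 rows; each row shifts and turns the commanded pose from where the row before left it, along the tool's axes as they then stand; what a row does not reach is not made up. The controller multiplies each number of a shift by 20 cm and each number of a turn by 4 degrees. A row lasts 1/10 s, in which the tool goes at most 50 mm and 8.59 degrees, less where a joint would pass 70% of its speed; a pose out of reach is approached as far as the arm can. A call with a number of a shift or a turn outside -1 to 1 is refused whole. A call with a gripper value outside its range is refused whole. The fingers move at their own pace and stop on an object; the grip force is fixed at half the most. Time passes only in rows, so rows that do not move let the fingers close. It gives the time, the measured TCP pose, the force, the opening and the grip force at its end, in the units of the state.
- robot.get_state(): the state, without advancing time (a new reading comes with each control period).
- robot.read_camera(name): name is "side" or "top" or "wrist"; returns a dict with "frame" (420x560x3 uint8, blue, green, red), "vertical_fov" (degrees; the focal length in pixels is half the picture's height over the tangent of half this angle, whatever the lens; pixels are square), "cx", "cy" (the principal point, pixels), "D" ([k1, k2, p1, p2, k3] as OpenCV has them; the pictures are not rectified), "origin" and "orientation" of the camera in the world. Camera axes: x right, y down, z forward; pixel columns grow to the right and rows downward; lengths in m; the calibration is good to about 2 mm. A picture is of the moment at which its call begins. There is no depth.
- robot.sign_off(): hands the job in; it is judged then, once.
The state is a dict: "time": time; "joints": joint angles; "qvel": joint speeds; "effort": joint torques, N m; "ee_pos": TCP position; "eef_rot": TCP orientation; "force": force on the tool from outside, world axes, zero at the start; "wrist_torque": the same for the moment, N m; "opening": finger opening in m; "gripper_force": force on a finger pad.
Only numpy, scipy, OpenCV 4.12 (cv2) and the standard library are available. Lean on these libraries where they do the work, as an engineer would, in place of code of your own. Each camera call takes 0.05 s, during which the arm holds its last target. There are 200 camera calls.

## Task

Pick up the brush by its leaning handle and use it to sweep the three clay offcuts out from under the raised platen of the tile press, over the front edge of the bed and down into the scrap tray; touch the offcuts only with the brush. Leave the pressed tile and the steel die where they lie on the bed, and do not shift the tub or the jar. Then stand the brush back on its bristles on its plywood board and let go.

Things in the scene. Friction and masses are not known exactly. Their poses are not given: they have to be found in the camera images.
- press: Fixed hand tile press; origin on the table under the middle of its bed, x to its back (away from the robot), y to its left, z up. Flat steel bed 205 (x) by 300 (y) mm, top 60 mm above the table; front edge at x = -85, open; back stop 12 mm high at x = 112 to 120. Two 28 mm columns on feet (70 by 36, 50 high) at x = 20, y = -165 and 165 mm.
- press_edge (a point): Middle of the top of the bed's open front edge, at (-85, 0, 60) mm in the press's frame; the tray is just below it.
- press_platen (a point): Middle of the platen's lower front edge, at (-20, 0, 270) mm in the press's frame. Fixed platen over the bed: x = -20 to 80, y = -125 to 125, z = 270 to 295 mm. Above it the crosshead: x = -55 to 85, y = -185 to 185, z = 360 to 420 mm. An upright gripper over the offcuts would strike these; held along the brush handle, leaning 40 degrees to the front, it clears them.
- tray: Fixed open aluminium scrap tray on the table, right against the front edge of the bed (3 mm gap), at the same yaw as the press, shifted up to 20 mm sideways. Outside 150 (x) by 220 (y) by 50 mm high, walls and floor 4 mm; its rim is 10 mm below the bed's top. Origin at the centre of its underside; x to the press, z up.
- scrap_a: Clay offcut, L-shaped in plan, 34 by 25 mm, 20 mm high, on the press bed. Dry grey clay, rigid, about 30 g. Origin at the centre of its underside as it lies at the start.
- scrap_b: Clay offcut, a round plug from a hole cutter, 30 mm diameter, 22 mm high, standing on the bed. Dry grey clay, rigid, about 30 g. Origin at the centre of its underside as it lies at the start.
- scrap_c: Clay offcut, stepped block, 28 by 24 mm, 22 mm high, on the bed. Dry grey clay, rigid, about 30 g. Origin at the centre of its underside as it lies at the start. The three start side by side at press y = -55, 0 and 55 mm (any order), press x between -30 and 12 mm, any yaw.
- tile: Pressed clay tile 100 by 55 by 12 mm, 120 g, loose on the bed at about press y = +116 or -116 mm, long side along press x; the 177 mm between tile and die are the lane for the sweeping. Origin at the centre of its underside. Must stay within 10 mm of where it lies.
- die: Open-topped steel die 100 by 55 by 28 mm, 0.6 kg, loose on the bed on the other side from the tile, long side along press x. Origin at the centre of its underside. Must stay within 10 mm of where it lies.
- brush: Bench brush, 120 g, standing freely and stably on its bristles on the board. Origin at the centre of the bristles' flat underside, z up. Rigid tan bristles 36 (x) by 80 (y) by 40 mm high, wooden block 38 by 84 mm above them up to 54 mm. A straight wooden handle leans 40 degrees to the brush's -x (roughly to the robot): 22 mm wide in y, 18 thick, axis from (-5,0,45) to (-114,0,175).
- brush_grip (a point): Point on the axis of the brush handle, at (-95, 0, 152) mm in the brush's frame, 30 mm from the handle's free end: a good grasp is here, fingers closing along the brush's y, tool pointing down the handle (tilted 40 degrees from vertical).
- board: Fixed plywood board 140 (x) by 120 (y) by 12 mm lying on the table to the left or right of the press; the brush stands on it. Origin at the centre of its underside.
- tub: Open white plastic tub, 90 mm across, 75 mm high, loose on the table beside the back of the press. Origin at the centre of its underside. Must not shift by 20 mm.
- jar: Closed glass jar, 70 mm across, 100 mm high, loose on the table beside the back of the press, on the other side. Origin at the centre of its underside. Must not shift by 20 mm.
Mind the look-alikes: they are no part of the job. Leave any pink look-alike of the brush alone.

How it is judged:
By the outcome, as a careful person would: the job done as asked, in the order asked, and still so for the second after the job is handed in, with the robot touching nothing.
It also fails if it takes over 58 s, if anything falls off the work surface, if the arm or the gripper's body presses on something with over 40 N, if the wrist force passes 120 N, or if a joint passes its speed limit or range.

## Working session

There is one attempt and no reset: what is moved stays moved. The work goes in short steps, Python scripts to look and compute and a tool call to move; the robot and the scene stay as the last step left them, time stands still between calls to the robot, and variables do not carry over. Pictures are saved under pics/ and viewed, at most 10 in all, crops included, and the job is handed in when it is done.

Besides the shell and the picture viewer there is one more tool, called as a command line: name --argument value ..., lists and objects as JSON in quotes. play_rows: Moves the arm, as the interface text tells. Its arguments: {"type":"object","properties":{"steps":{"type":"array","items":{"type":"array","items":{"type":"array","items":{"type":"number"}}}}},"required":["steps"]}

```bash
mkdir -p pics; ls; python3 - <<'E'
from bench import robot
import cv2,numpy as np
s=robot.get_state(); print({k:np.round(v,3).tolist() for k,v in s.items()})
for n in ["side","top"]:
    r=robot.read_camera(n); cv2.imwrite(f"pics/{n}1.png",r["frame"])
    print(n,{k:np.round(v,4).tolist() for k,v in r.items() if k!="frame"})
E
```

```text
pics
{'time': 0.0, 'joints': [-1.216, 0.399, 0.045, 1.538, -0.019, 1.207, -0.051], 'qvel': [0.001, -0.001, -0.002, 0.001, 0.0, -0.002, 0.0], 'effort': [0.0, -47.513, 1.365, -25.422, 0.012, 0.009, 0.0], 'ee_pos': [0.285, 0.584, 0.249], 'eef_rot': [[-0.899, 0.438, -0.001], [0.438, 0.899, -0.002], [-0.0, -0.002, -1.0]], 'force': [0.302, 0.342, -1.227], 'wrist_torque': [0.036, -0.03, 0.032], 'gripper_force': 0.0, 'opening': 0.085}
side {'vertical_fov': 50.5669, 'cx': 281.2512, 'cy': 204.0899, 'D': [-0.0747, 0.0, 0.0, 0.0, 0.0], 'origin': [-0.0654, -0.603, 1.009], 'orientation': [[0.7386, -0.4478, 0.5039], [-0.6741, -0.4883, 0.5542], [-0.0022, -0.749, -0.6626]]}
top {'vertical_fov': 42.3811, 'cx': 272.1164, 'cy': 210.674, 'D': [-0.1086, 0.0, 0.0, 0.0, 0.0], 'origin': [0.3993, 0.1017, 1.838], 'orientation': [[-0.0214, -0.9962, 0.0846], [-0.9998, 0.0208, -0.0082], [0.0064, -0.0847, -0.9964]]}
```

View pics/side1.png

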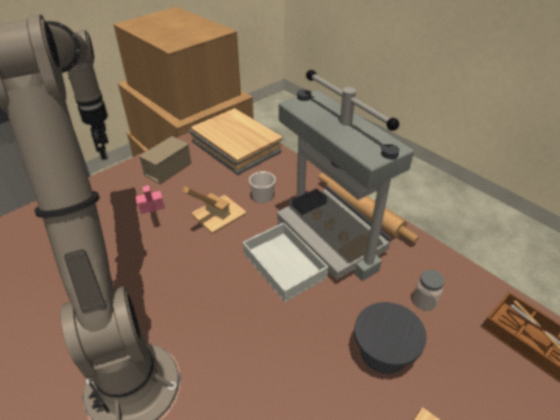

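View pics/top1.png

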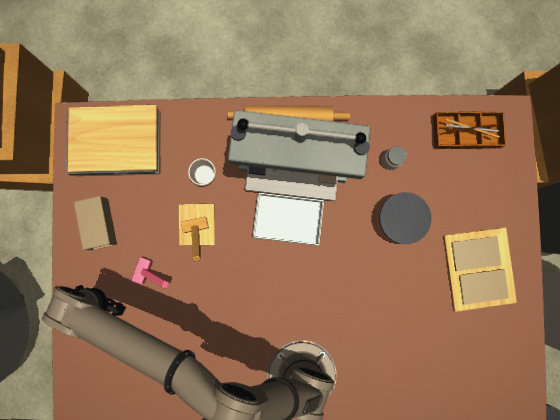

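The side view shows the brush on its board near (220,207), the tray at (285,260), the dark die at (310,203), the brown tile at (355,245) and the offcuts at about (310-345, 212-235). In the top view the board is at (197,225), the tray at (289,219), and the pink look-alike at (148,272). I'll zoom in on both.

```bash
python3 - <<'E'
import cv2,numpy as np
s=cv2.imread("pics/side1.png");t=cv2.imread("pics/top1.png")
a=cv2.resize(s[165:285,240:400],(800,600),interpolation=cv2.INTER_CUBIC)
a=cv2.convertScaleAbs(a,alpha=1.3,beta=10)
cv2.imwrite("pics/side_crop.png",a)
b=cv2.resize(t[160:260,170:340],None,fx=4.7,fy=4.7,interpolation=cv2.INTER_CUBIC)
cv2.imwrite("pics/top_crop.png",b)
E
```

```text
(no output)
```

View pics/side_crop.png

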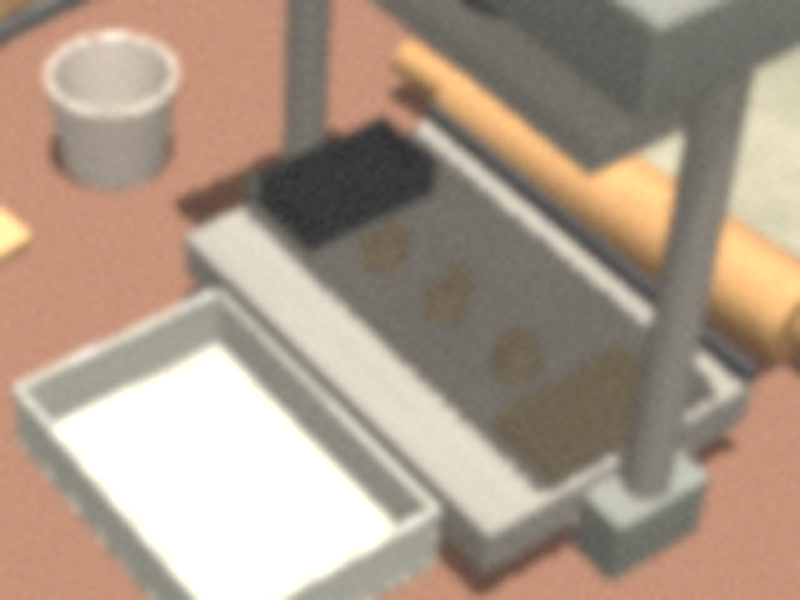

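View pics/top_crop.png

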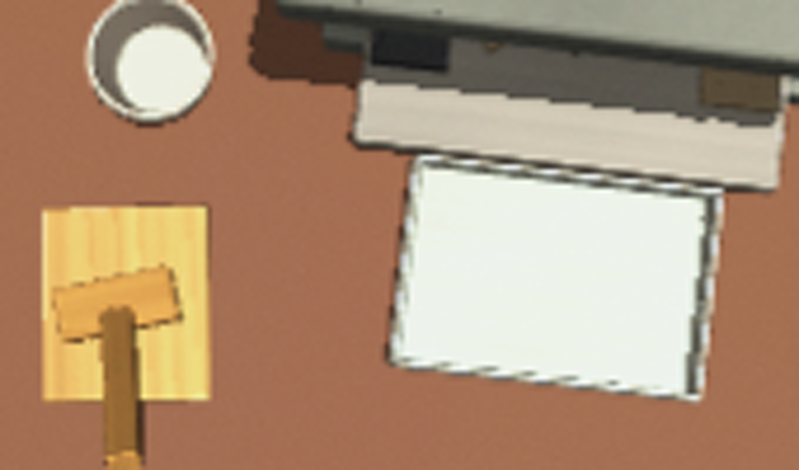

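Side crop (5x, offset 240,165): bed front corners at (190,240) and (487,538), offcuts at (385,250), (447,297), (517,355), die front right corner near (312,248), tile at (500-640, 345-480). Top crop (4.7x, offset 170,160): brush block corners at (52,290), (170,267), (182,318), (65,342), handle end near (122,460), bed front at (355,140) to (777,188).

```bash
cat > h.py <<'E'
import cv2,numpy as np
from bench import robot
CAL={"side":(50.5669,281.2512,204.0899,-.0747,[-0.0654,-0.603,1.009],[[0.7386,-0.4478,0.5039],[-0.6741,-0.4883,0.5542],[-0.0022,-0.749,-0.6626]]),
"top":(42.3811,272.1164,210.674,-.1086,[0.3993,0.1017,1.838],[[-0.0214,-0.9962,0.0846],[-0.9998,0.0208,-0.0082],[0.0064,-0.0847,-0.9964]])}
def cast(n,px,z):
    f,cx,cy,k,o,R=CAL[n]; F=210/np.tan(np.radians(f/2))
    u=cv2.undistortPoints(np.array(px,float).reshape(-1,1,2),np.array([[F,0,cx],[0,F,cy],[0,0,1]]),np.array([k,0,0,0,0.]))[:,0]
    d=np.c_[u,np.ones(len(u))]@np.array(R).T; o=np.array(o)
    return o+d*((z-o[2])/d[:,2])[:,None]
def S(p): return np.array(p,float)/5+[240-.4,165-.4]
def T(p): return np.array(p,float)/4.7+[170-.4,160-.4]
E
python3 - <<'E'
from h import *
np.set_printoptions(precision=4,suppress=True)
A=cast("top",T([(355,140),(777,188)]),.06);B=cast("side",S([(190,240),(487,538),(745,385)]),.06)
print("front top",A[:,:2],"side",B[:,:2])
for E in(A,B): d=E[0]-E[1];print("width",np.linalg.norm(d[:2]),"yaw",np.degrees(np.arctan2(-d[0],d[1])))
tr=cast("top",T([(415,157),(722,190),(700,398),(390,364)]),.05)[:,:2];print("tray",tr,tr.mean(0),[np.linalg.norm(tr[i]-tr[i-1]) for i in range(4)])
tr2=cast("side",S([(215,290),(437,512),(18,385)]),.05)[:,:2];print("tray side",tr2)
d=(tr[0]+tr[3]-tr[1]-tr[2]);yaw=np.arctan2(-d[0],d[1]);print("yaw tray",np.degrees(yaw))
c,s=np.cos(yaw),np.sin(yaw);R=np.array([[c,-s],[s,c]])
front=(A.mean(0)[:2]+B[:2].mean(0)[:2])/2; O=front+R@[.085,0];print("press O",O)
loc=lambda p:(p[:,:2]-O)@R
print("scraps z.07",loc(cast("side",S([(385,250),(447,297),(517,355)]),.071)))
print("die top corners",loc(cast("side",S([(258,182),(310,217),(435,160),(385,122)]),.088)))
print("tile top ",loc(cast("side",S([(500,420),(555,480),(620,345)]),.072)))
br=cast("top",T([(52,290),(170,267),(182,318),(65,342)]),.066)[:,:2]
print("brush",br,br.mean(0),[np.linalg.norm(br[i]-br[i-1]) for i in range(4)])
d=br[0]+br[3]-br[1]-br[2];print("brush yaw",np.degrees(np.arctan2(-d[0],d[1])))
t=cv2.imread("pics/top1.png");hsv=cv2.cvtColor(t,cv2.COLOR_BGR2HSV)
print("handle end",cast("top",T([(122,455),(123,465)]),.187)[:,:2])
bd=cast("top",T([(42,207),(208,207),(210,400),(42,400)]),.012)[:,:2];print("board",bd,bd.mean(0))
print("tub",cast("top",T([(150,60)]),.075),"die/press local tub",loc(cast("top",T([(150,60)]),.075)))
E
```

```text
front top [[ 0.6227  0.1747]
 [ 0.5827 -0.1214]] side [[ 0.6205  0.1686]
 [ 0.5787 -0.1219]
 [ 0.7772 -0.1469]]
width 0.29884638086936777 yaw -7.70125237330991
width 0.2935056247674144 yaw -8.197633161284696
tray [[ 0.611   0.133 ]
 [ 0.5831 -0.0836]
 [ 0.4366 -0.0638]
 [ 0.4651  0.1533]] [0.524  0.0347] [np.float64(0.14727133749707214), np.float64(0.2183373615164301), np.float64(0.14781066086527173), np.float64(0.21903114493388837)]
tray side [[ 0.6084  0.1321]
 [ 0.5788 -0.085 ]
 [ 0.4669  0.1512]]
yaw tray -7.416715170978204
press O [0.6854 0.014 ]
scraps z.07 [[ 0.0027  0.0579]
 [ 0.0074  0.0033]
 [ 0.0098 -0.0586]]
die top corners [[-0.0357  0.1395]
 [-0.0287  0.0943]
 [ 0.0692  0.0919]
 [ 0.0667  0.1401]]
tile top  [[-0.033  -0.0932]
 [-0.0376 -0.1456]
 [ 0.0646 -0.0883]]
brush [[0.521  0.3882]
 [0.5354 0.3053]
 [0.4996 0.2973]
 [0.4845 0.3794]] [0.5101 0.3426] [np.float64(0.03758529810442771), np.float64(0.08413550445854996), np.float64(0.03671060135570858), np.float64(0.08343059991757411)]
brush yaw 10.150518071394174
handle end [[0.4047 0.3241]
 [0.3982 0.3235]]
board [[0.5849 0.4038]
 [0.5824 0.2836]
 [0.4434 0.2839]
 [0.4457 0.4048]] [0.5141 0.344 ]
tub [[0.6803 0.3168 0.075 ]] die/press local tub [[-0.0441  0.2996]]
```

The measurements agree: bed width 299 mm, tray 148 x 219 mm, block 37 x 84 mm, and the handle end is where the yaw predicts. This interface can't tilt the tool.

My plan:
1. Grip the handle end upright.
2. Pivot the brush about 22° in the grip, against the board.
3. Sweep with the hand in front of the crosshead.
4. Un-pivot the brush against the bed's front edge.

First I'll turn to the brush's yaw (36°) and go over the handle end.

play_rows --steps '[[[0,0,0,-1,1],[0,0,0,-1,1],[0,0,0,-1,1],[0,0,0,-1,1],[0,0,0,-1,1],[0,0,0,-1,1],[0,0,0,-1,1],[0,0,0,-1,1],[0,0,0,-1,1],[-0.06,-0.23,0,0,1],[-0.06,-0.23,0,0,1],[-0.06,-0.23,0,0,1]]]'

```text
time: 1.3
ee_pos: [0.3446, 0.4529, 0.2494]
eef_rot: [[-0.985, -0.175, -0.0], [-0.175, 0.985, -0.001], [0.001, -0.001, -1.0]]
force: [0.7, 0.6, -0.1]
opening: 0.0853
gripper_force: 0.0
```

play_rows --steps '[[[-0.06,-0.23,0,0,1],[-0.06,-0.23,0,0,1],[-0.06,-0.23,0,0,1],[0,0,0,0,1],[0,0,0,0,1],[0,0,0,0,1]]]'

```text
time: 1.9
ee_pos: [0.403, 0.3262, 0.2499]
eef_rot: [[-0.984, -0.175, -0.001], [-0.175, 0.984, 0.001], [0.0, 0.001, -1.0]]
force: [-0.0, 1.2, -0.8]
opening: 0.0854
gripper_force: 0.0
```

play_rows --steps '[[[-0.01,-0.013,0.09,0,1],[0,0,0.09,0,1],[0,0,0.09,0,1],[0,0,0.09,0,1],[0,0,0,0,0.7],[0,0,0,0,0.4],[0,0,0,0,0],[0,0,0,0,0],[0,0,0,0,0],[0,0,0,0,0],[0,0,0,0,0]]]'

```text
time: 3.0
ee_pos: [0.4065, 0.3232, 0.1789]
eef_rot: [[-0.985, -0.174, 0.001], [-0.174, 0.985, 0.001], [-0.001, 0.001, -1.0]]
force: [-1.6, -0.4, 4.4]
opening: 0.021
gripper_force: 61.3
```

```bash
python3 - <<'E'
from h import *
s=cv2.resize(robot.read_camera("side")["frame"][140:260,140:300],(800,600),interpolation=cv2.INTER_CUBIC)
cv2.imwrite("pics/grasp.png",s);print(robot.get_state()["opening"])
E
```

```text
0.02086010215894692
```

View pics/grasp.png

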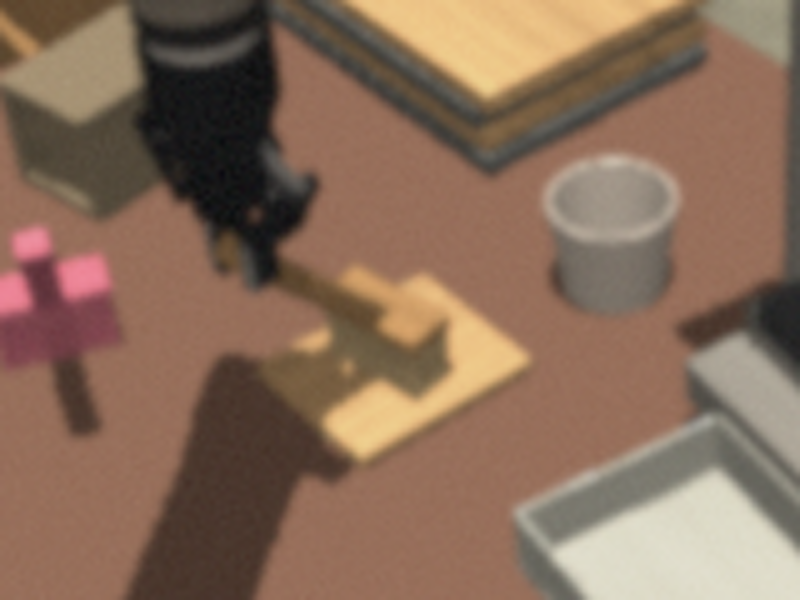

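The brush is held at the handle end, standing flat on the board (opening 21 mm). Next I pivot it in the grip along an arc about the bristles' front edge.

play_rows --steps '[[[0.05,0,0.025,0,0],[0.045,0,0.027,0,0],[0.042,0,0.03,0,0],[0.04,0,0.03,0,0],[0.038,0,0.034,0,0],[0.036,0,0.034,0,0],[0,0,0,0,0]]]'

```text
time: 3.75
ee_pos: [0.3548, 0.3132, 0.1407]
eef_rot: [[-0.985, -0.175, -0.003], [-0.175, 0.985, -0.002], [0.003, -0.002, -1.0]]
force: [-1.6, 0.7, 4.1]
opening: 0.021
gripper_force: 59.7
```

play_rows --steps '[[[0.033,0,0.037,0,0],[0.032,0,0.037,0,0],[0,0,0,0,0],[0,0,0,0,0],[0,0,-0.2,0,0],[0,0,-0.2,0,0],[0,0,-0.15,0,0],[0,0,0,0,0],[0,0,0,0,0]]]'

```text
time: 4.65
ee_pos: [0.3436, 0.3108, 0.2366]
eef_rot: [[-0.985, -0.173, -0.002], [-0.173, 0.985, -0.001], [0.002, -0.001, -1.0]]
force: [-0.3, -0.9, -1.6]
opening: 0.0211
gripper_force: 59.2
```

```bash
python3 - <<'E'
from h import *
s=cv2.resize(robot.read_camera("side")["frame"][100:220,140:300],(800,600),interpolation=cv2.INTER_CUBIC)
cv2.imwrite("pics/lift.png",s)
E
```

```text
(no output)
```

View pics/lift.png

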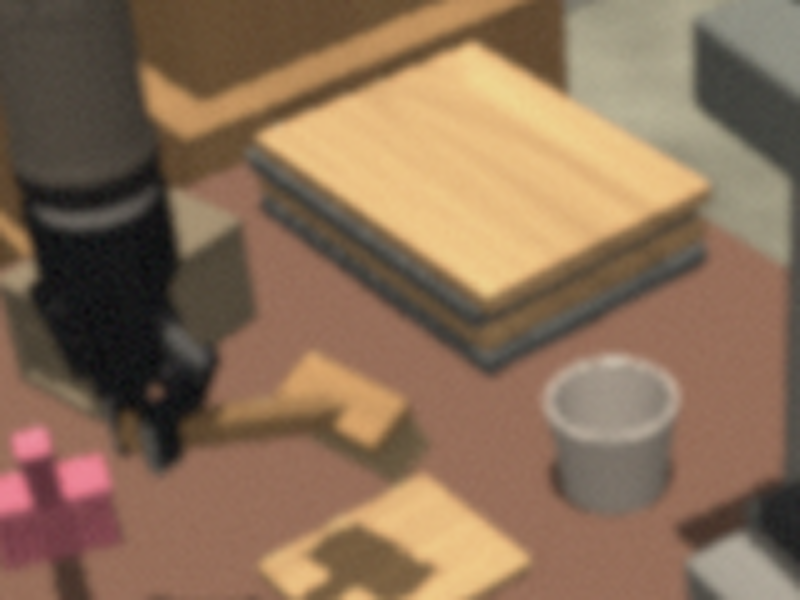

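The brush hangs pitched with its handle nearly flat; the block top is centred near (340,400) in the crop. I'll check its pitch numerically.

```bash
python3 - <<'E'
from h import *
print("pred .4837 .3355; seen",cast("side",[np.array([342,400])/5+[139.6,99.6]],.1763))
E
```

```text
pred .4837 .3355; seen [[0.47998404 0.32571437 0.1763    ]]
```

play_rows --steps '[[[0,0,0,1,0],[0,0,0,1,0],[0,0,0,1,0],[0,0,0,1,0],[0,0,0,0.4,0],[-0.16,-0.13,0,0,0],[-0.16,-0.13,0,0,0],[-0.16,-0.13,0,0,0],[-0.16,-0.13,0,0,0],[-0.16,-0.13,0,0,0],[-0.16,-0.13,0,0,0],[0,0,0,0,0]]]'

```text
time: 5.9
ee_pos: [0.5164, 0.1249, 0.236]
eef_rot: [[-0.99, 0.142, 0.0], [0.142, 0.99, -0.005], [-0.001, -0.005, -1.0]]
force: [-1.1, 0.3, -1.6]
opening: 0.0213
gripper_force: 59.3
```

play_rows --steps '[[[-0.165,-0.125,0,0,0],[-0.165,-0.125,0,0,0],[0,0,0,0,0],[0,0,0,0,0],[0,0,0,0,0]]]'

```text
time: 6.4
ee_pos: [0.5711, 0.0747, 0.236]
eef_rot: [[-0.991, 0.131, -0.003], [0.131, 0.991, 0.0], [0.003, -0.0, -1.0]]
force: [-0.2, 0.2, -1.4]
opening: 0.0212
gripper_force: 59.3
```

```bash
python3 - <<'E'
from h import *
s=cv2.resize(robot.read_camera("side")["frame"][150:270,240:400],(800,600),interpolation=cv2.INTER_CUBIC)
cv2.imwrite("pics/entry.png",cv2.convertScaleAbs(s,alpha=1.5,beta=10))
E
```

```text
(no output)
```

View pics/entry.png

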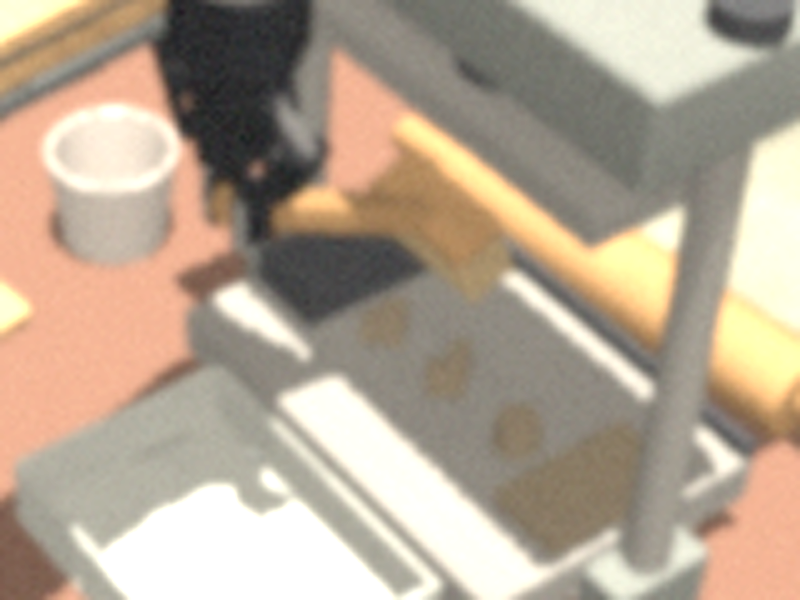

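Brush over the bed, clear of platen and columns; hand in front of the crosshead. The bristles' lower right corner is at about (470,300) in the crop (5x, offset 240,150).

```bash
python3 - <<'E'
from h import *
a=np.radians(-7.6);R=np.array([[np.cos(a),-np.sin(a)],[np.sin(a),np.cos(a)]]);O=[.6865,.0145]
for z in(.113,.119,.125): print(z,(cast("side",[np.array([470,300])/5+[239.6,149.6]],z)[:,:2]-O)@R, "pred .025 .004")
print((cast("side",S([(385,250),(447,297),(517,355)]),.071)[:,:2]-O)@R)
# scrap extents at bed level from colour: rear-most (top-right) image points
print((cast("side",S([(405,228),(462,268),(538,340)]),.081)[:,:2]-O)@R)
E
```

```text
0.113 [[0.02724882 0.01097346]] pred .025 .004
0.119 [[0.02262242 0.00613534]] pred .025 .004
0.125 [[0.01799602 0.00129722]] pred .025 .004
[[ 0.00151146  0.05728561]
 [ 0.00641291  0.00272998]
 [ 0.00902988 -0.05916029]]
[[ 0.01702919  0.0577758 ]
 [ 0.0228926   0.00954053]
 [ 0.02007958 -0.06381914]]
```

play_rows --steps '[[[-0.035,-0.022,0,0,0],[-0.035,-0.022,0,0,0],[0,0,0,0,0],[0,0,0.08,0,0],[0,0,0.08,0,0],[0,0,0.08,0,0],[0,0,0.03,0,0],[0,0,0,0,0],[0,0,0,0,0]]]'

```text
time: 7.35
ee_pos: [0.5857, 0.0629, 0.1839]
eef_rot: [[-0.991, 0.132, 0.001], [0.132, 0.991, 0.0], [-0.001, 0.0, -1.0]]
force: [0.1, 0.5, -1.6]
opening: 0.0211
gripper_force: 59.3
```

play_rows --steps '[[[0,0,0.022,0,0],[0.06,0,0,0,0],[0.06,0,0,0,0],[0.06,0,0,0,0],[0.06,0,0,0,0],[0.06,0,0,0,0],[0.06,0,0,0,0],[0.06,0,0,0,0],[0.06,0,0,0,0],[0.06,0,0,0,0],[0.06,0,0,0,0],[0.06,0,0,0,0]]]'

```text
time: 8.55
ee_pos: [0.4528, 0.0804, 0.1786]
eef_rot: [[-0.991, 0.132, -0.001], [0.132, 0.991, -0.0], [0.001, -0.0, -1.0]]
force: [-0.0, -0.5, -1.4]
opening: 0.021
gripper_force: 59.3
```

play_rows --steps '[[[0.06,0,0,0,0],[0.04,0,0,0,0],[0,0,0,0,0],[0,0,0,0,0],[0,0,-0.15,0,0],[0,0,-0.15,0,0],[0,0,0,0,0]]]'

```text
time: 9.25
ee_pos: [0.438, 0.0836, 0.2427]
eef_rot: [[-0.991, 0.133, 0.009], [0.133, 0.991, 0.003], [-0.008, 0.004, -1.0]]
force: [1.4, 0.2, -0.9]
opening: 0.0209
gripper_force: 59.3
```

```bash
python3 - <<'E'
from h import *
s=cv2.resize(robot.read_camera("side")["frame"][165:305,225:400],(750,600),interpolation=cv2.INTER_CUBIC)
cv2.imwrite("pics/sweep1.png",cv2.convertScaleAbs(s,alpha=1.4,beta=10))
E
```

```text
(no output)
```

View pics/sweep1.png

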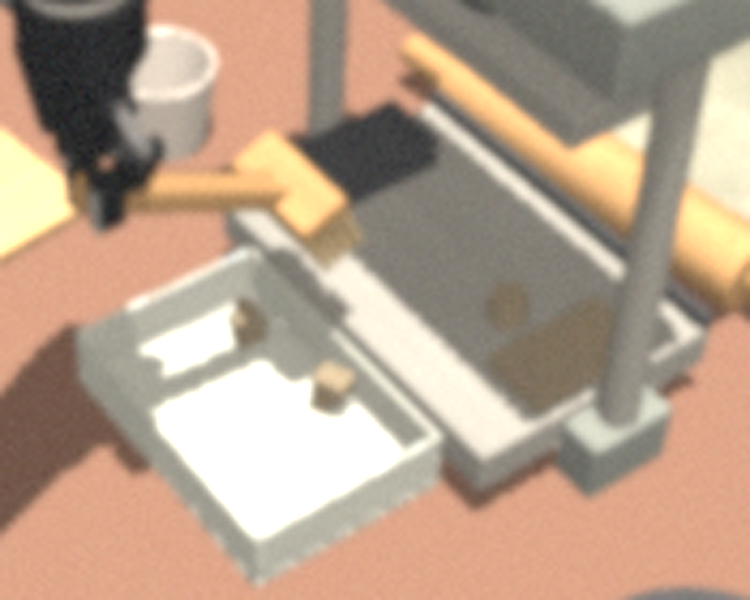

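The first stroke put two offcuts in the tray, at (250,322) and (332,388) in the crop; the die and tile haven't moved. The third is still on the bed at (508,305). Second stroke at press y = -42 mm.

play_rows --steps '[[[-0.18,-0.097,0,0,0],[-0.18,-0.097,0,0,0],[-0.18,-0.097,0,0,0],[-0.18,-0.097,0,0,0],[0,0,0,0,0],[0,0,0,0,0],[0,0,0,0,0]]]'

```text
time: 10.0
ee_pos: [0.5658, -0.0121, 0.2375]
eef_rot: [[-0.991, 0.131, -0.003], [0.131, 0.991, 0.0], [0.003, 0.0, -1.0]]
force: [0.4, -0.1, -0.7]
opening: 0.0211
gripper_force: 59.4
```

play_rows --steps '[[[-0.03,0,0,0,0],[0,0,0.08,0,0],[0,0,0.08,0,0],[0,0,0.08,0,0],[0,0,0.045,0,0],[0,0,0,0,0],[0.06,0,0,0,0],[0.06,0,0,0,0],[0.06,0,0,0,0],[0.06,0,0,0,0],[0.06,0,0,0,0],[0.06,0,0,0,0]]]'

```text
time: 11.2
ee_pos: [0.5005, -0.0041, 0.182]
eef_rot: [[-0.991, 0.132, 0.0], [0.132, 0.991, 0.0], [-0.0, 0.0, -1.0]]
force: [1.0, -0.4, -1.0]
opening: 0.0214
gripper_force: 59.4
```

play_rows --steps '[[[0.06,0,0,0,0],[0.06,0,0,0,0],[0.06,0,0,0,0],[0.06,0,0,0,0],[0.06,0,0,0,0],[0.06,0,0,0,0],[0.02,0,0,0,0],[0,0,0,0,0],[0,0,-0.15,0,0],[0,0,-0.15,0,0],[0,0,0,0,0]]]'

```text
time: 12.3
ee_pos: [0.4299, 0.006, 0.2457]
eef_rot: [[-0.991, 0.132, 0.009], [0.132, 0.991, 0.002], [-0.009, 0.003, -1.0]]
force: [0.6, -0.6, -1.1]
opening: 0.0206
gripper_force: 59.4
```

```bash
python3 - <<'E'
from h import *
s=cv2.resize(robot.read_camera("side")["frame"][165:305,225:400],(750,600),interpolation=cv2.INTER_CUBIC)
cv2.imwrite("pics/sweep2.png",cv2.convertScaleAbs(s,alpha=1.4,beta=10))
E
```

```text
(no output)
```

View pics/sweep2.png

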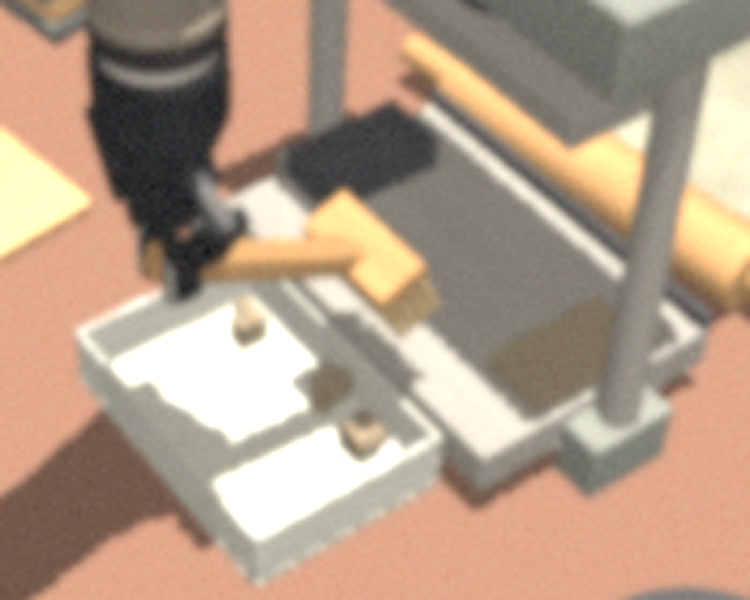

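All three offcuts lie in the tray, at (245,322), (330,385) and (362,435) in the crop; the bed is clear and the tile and die haven't moved. Next I'll un-pivot the brush by pushing the back of the bristles against the tray's fixed rear wall, on the left where there's room and above the offcuts.

play_rows --steps '[[[0.02,0.12,0,0,0],[0.03,0.12,0,0,0],[0.03,0.12,0,0,0],[0.03,0.12,0,0,0],[0.025,0.015,0,0,0],[0,0,0.1,0,0],[0,0,0.1,0,0],[0,0,0.1,0,0],[0,0,0.1,0,0],[0,0,0,0,0],[0,0,0,0,0]]]'

```text
time: 13.45
ee_pos: [0.4123, 0.1068, 0.1614]
eef_rot: [[-0.991, 0.133, -0.001], [0.133, 0.991, -0.001], [0.001, -0.001, -1.0]]
force: [0.2, 0.4, -0.9]
opening: 0.0213
gripper_force: 59.4
```

```bash
python3 - <<'E'
from h import *
a=np.radians(-7.6);R=np.array([[np.cos(a),-np.sin(a)],[np.sin(a),np.cos(a)]]);O=[.6865,.0145]
p=robot.get_state()["ee_pos"];print(p,(np.array(p[:2])-O)@R)
print((cast("side",np.array([(245,325),(330,388),(362,438)])/4.286+[224.6,164.6],.014)[:,:2]-O)@R)
E
```

```text
[0.41228439 0.10680655 0.16144353] [-0.2840149   0.05522892]
[[-0.11914269  0.07322813]
 [-0.105242   -0.01068581]
 [-0.11463885 -0.05970947]]
```

play_rows --steps '[[[0,0,0.035,0,0],[0,0,0.035,0,0],[-0.03,0,0,0,0],[-0.03,0,0,0,0],[-0.01,0,0,0,0],[-0.038,0,-0.062,0,0],[-0.042,0,-0.059,0,0],[0,0,0,0,0],[0,0,0,0,0]]]'

```text
time: 14.35
ee_pos: [0.4429, 0.1035, 0.172]
eef_rot: [[-0.991, 0.132, 0.002], [0.132, 0.991, 0.0], [-0.002, 0.001, -1.0]]
force: [-0.6, 0.1, -2.3]
opening: 0.0208
gripper_force: 59.4
```

play_rows --steps '[[[-0.046,0,-0.056,0,0],[-0.05,0,-0.053,0,0],[-0.054,0,-0.049,0,0],[-0.056,0,-0.045,0,0],[-0.06,0,-0.041,0,0],[0,0,0,0,0],[0,0,0,0,0]]]'

```text
time: 15.05
ee_pos: [0.4951, 0.0965, 0.2203]
eef_rot: [[-0.991, 0.132, 0.001], [0.132, 0.991, -0.0], [-0.001, 0.0, -1.0]]
force: [-1.5, -1.0, -2.5]
opening: 0.0209
gripper_force: 59.4
```

```bash
python3 - <<'E'
from h import *
p=robot.get_state();print(p["ee_pos"],p["force"])
s=cv2.resize(robot.read_camera("side")["frame"][165:305,225:400],(750,600),interpolation=cv2.INTER_CUBIC)
cv2.imwrite("pics/unp.png",cv2.convertScaleAbs(s,alpha=1.4,beta=10))
f=robot.read_camera("side")["frame"]; h=cv2.cvtColor(f,cv2.COLOR_BGR2HSV)
m=cv2.inRange(h,(8,70,90),(25,255,255))[165:305,225:400]
n,l,st,c=cv2.connectedComponentsWithStats(m)
for i in range(1,n):
    if st[i,4]>60: print(st[i],c[i])
E
```

```text
[0.49507663 0.09648818 0.22027158] [-1.51264272 -0.95379117 -2.46334745]
[   0    0   77   92 3868] [33.32807653 42.88728025]
[  80    0   71   55 1158] [112.54749568  25.34801382]
[   0   43  175   97 5198] [103.02924202 116.58599461]
```

View pics/unp.png

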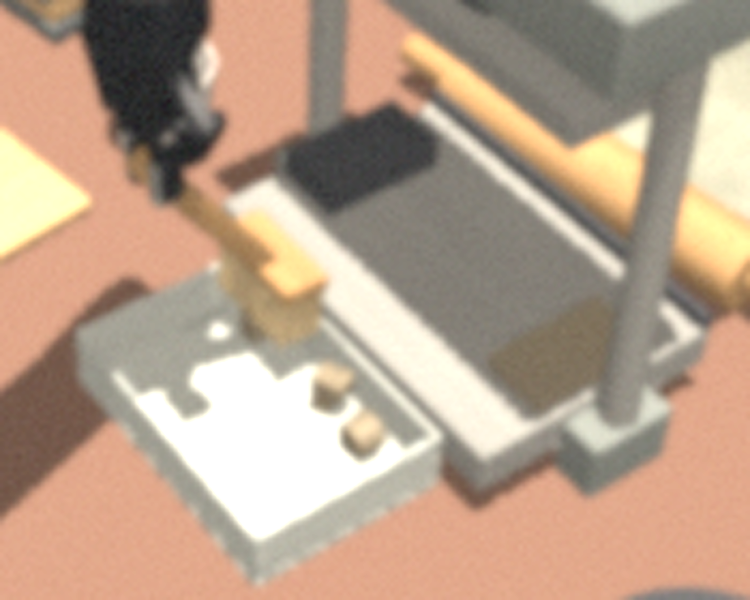

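The brush is upright again over the left of the tray; the offcuts are still inside. Next I lift it and carry it back to the board.

play_rows --steps '[[[0.025,0,0,0,0],[0.01,0,-0.1,0,0],[0,0,-0.15,0,0],[0,0,-0.15,0,0],[0,0,0,-1,0],[0,0,0,-1,0],[0,0,0,-1,0],[0,0,0,-1,0],[0,0,0,-0.4,0],[0.03,0.19,0,0,0],[0.03,0.19,0,0,0],[0.03,0.19,0,0,0]]]'

```text
time: 16.35
ee_pos: [0.4498, 0.2076, 0.3008]
eef_rot: [[-0.985, -0.172, 0.0], [-0.172, 0.985, 0.0], [-0.0, 0.0, -1.0]]
force: [-0.1, 0.6, -1.5]
opening: 0.0211
gripper_force: 59.5
```

play_rows --steps '[[[0.03,0.19,0,0,0],[0.03,0.19,0,0,0],[0.03,0.19,0,0,0],[0,0,0,0,0],[0,0,0,0,0],[0,0,0,0,0]]]'

```text
time: 16.95
ee_pos: [0.4134, 0.3144, 0.3006]
eef_rot: [[-0.985, -0.172, 0.0], [-0.172, 0.985, -0.001], [-0.0, -0.001, -1.0]]
force: [-0.8, -0.4, -1.8]
opening: 0.0208
gripper_force: 59.6
```

play_rows --steps '[[[0.027,0.05,0.1,0,0],[0,0,0.14,0,0],[0,0,0.14,0,0],[0,0,0.12,0,0],[0,0,0.03,0,0],[0,0,0,0,0],[0,0,0,0,0]]]'

```text
time: 17.65
ee_pos: [0.4071, 0.3247, 0.1961]
eef_rot: [[-0.985, -0.172, 0.002], [-0.172, 0.985, 0.002], [-0.002, 0.001, -1.0]]
force: [1.4, -0.3, -0.6]
opening: 0.021
gripper_force: 59.5
```

play_rows --steps '[[[0,0,0.015,0,0],[0,0,0.015,0,0],[0,0,0,0,0],[0,0,0,0,0]]]'

```text
time: 18.05
ee_pos: [0.4063, 0.325, 0.1893]
eef_rot: [[-0.985, -0.174, 0.001], [-0.174, 0.985, 0.001], [-0.001, 0.001, -1.0]]
force: [0.6, 0.6, -1.8]
opening: 0.0208
gripper_force: 59.7
```

play_rows --steps '[[[0,0,0.015,0,0],[0,0,0.015,0,0],[0,0,0,0,0],[0,0,0,0,0]]]'

```text
time: 18.45
ee_pos: [0.4048, 0.3258, 0.1859]
eef_rot: [[-0.985, -0.174, -0.001], [-0.174, 0.985, 0.002], [0.001, 0.002, -1.0]]
force: [-8.4, -3.0, 18.1]
opening: 0.0211
gripper_force: 62.4
```

play_rows --steps '[[[0,0,0.012,0,0],[0,0,0.01,0,0],[0,0,0,0,0],[0,0,0,0,0]]]'

```text
time: 18.85
ee_pos: [0.4051, 0.3262, 0.1813]
eef_rot: [[-0.985, -0.175, -0.001], [-0.175, 0.985, 0.002], [0.0, 0.003, -1.0]]
force: [-7.9, -2.0, 15.0]
opening: 0.0211
gripper_force: 62.3
```

First contact came at about 187 mm, which matches the planned 4° over-rotation. Pressing to the original grip height, 179 mm, flattens it.

play_rows --steps '[[[0,0,0.011,0,0],[0,0,0,0,0],[0,0,0,0,0]]]'

```text
time: 19.15
ee_pos: [0.4052, 0.3263, 0.179]
eef_rot: [[-0.985, -0.175, -0.0], [-0.175, 0.985, 0.003], [-0.0, 0.003, -1.0]]
force: [-6.3, -0.9, 14.3]
opening: 0.0211
gripper_force: 62.2
```

play_rows --steps '[[[0,0,-0.006,0,0],[0,0,0,0,0.3],[0,0,0,0,0.4],[0,0,0,0,0.6],[0,0,0,0,0.8],[0,0,0,0,1],[0,0,0,0,1],[0,0,0,0,1],[0,0,-0.1,0,1],[0,0,-0.2,0,1],[0,0,-0.2,0,1]]]'

```text
time: 20.25
ee_pos: [0.4055, 0.3241, 0.278]
eef_rot: [[-0.985, -0.174, -0.001], [-0.174, 0.985, -0.001], [0.002, -0.001, -1.0]]
force: [0.7, 0.2, 1.0]
opening: 0.0855
gripper_force: 0.0
```

play_rows --steps '[[[0.15,0.15,0,0,1],[0.15,0.2,0,0,1],[0,0.2,0,0,1],[0,0.2,0,0,1],[0,0.2,0,0,1],[0,0,0,0,1],[0,0,0,0,1]]]'

```text
time: 20.95
ee_pos: [0.3133, 0.5018, 0.2769]
eef_rot: [[-0.984, -0.176, -0.0], [-0.176, 0.984, -0.001], [0.001, -0.001, -1.0]]
force: [-0.3, -0.8, 0.3]
opening: 0.0852
gripper_force: 0.0
```

```bash
python3 - <<'E'
from h import *
np.set_printoptions(precision=4,suppress=True)
a=cv2.imread("pics/top1.png");b=robot.read_camera("top")["frame"]
s0=cv2.imread("pics/side1.png");s1=robot.read_camera("side")["frame"]
for n,im in(("t0",a),("t1",b)):   # block+handle inside the board/brush window: darker orange than board
    w=cv2.cvtColor(im,cv2.COLOR_BGR2HSV)[200:262,172:222]
    m=cv2.inRange(w,(8,120,60),(22,255,255)); m2=cv2.inRange(w,(8,120,60),(19,185,225))
    H=w[...,0];
    for lo,hi in((130,255),(165,255)):
        k=(w[...,1]>lo)&(w[...,2]<232)&(H>11)&(H<22); ys,xs=np.nonzero(k); print(n,lo,k.sum(),xs.mean()+172,ys.mean()+200,xs.min()+172,xs.max()+172,ys.min()+200,ys.max()+200)
for n,(x0,x1,y0,y1) in {"tile":(335,372,232,265),"die":(288,330,188,218),"tub":(245,282,168,205),"jar":(405,450,265,315),"brushside":(180,250,180,235),"bedlane":(305,350,205,245),"tray":(240,330,222,300)}.items():
    d=cv2.absdiff(cv2.GaussianBlur(s0,(3,3),0),cv2.GaussianBlur(s1,(3,3),0)).max(2)[y0:y1,x0:x1]; print(n,"changed",(d>25).sum(),d.size)
g=cv2.cvtColor(s1,cv2.COLOR_BGR2GRAY)
for n,im in(("s0",s0),("s1",s1)):
    print(n,[ (cv2.cvtColor(im,cv2.COLOR_BGR2HSV)[y,x]).tolist() for x,y in((226,199),(219,211),(206,197))])
print(robot.get_state()["time"],robot.get_state()["force"])
E
```

```text
t0 130 630 195.6063492063492 233.06984126984128 178 214 203 260
t0 165 187 194.84491978609626 240.02673796791444 184 207 221 260
t1 130 628 195.7515923566879 233.85509554140128 179 214 203 261
t1 165 190 195.26842105263157 241.3684210526316 186 207 222 261
tile changed 0 1221
die changed 0 1260
tub changed 0 1369
jar changed 0 2250
brushside changed 54 3850
bedlane changed 0 1800
tray changed 326 7020
s0 [[17, 115, 226], [19, 102, 108], [16, 129, 119]]
s1 [[17, 113, 232], [17, 105, 107], [15, 125, 143]]
21.05 [ 1.012  -0.4354  0.358 ]
```

```bash
python3 - <<'E'
from h import *
s0=cv2.imread("pics/side1.png");s1=robot.read_camera("side")["frame"]
d=cv2.absdiff(cv2.GaussianBlur(s0,(5,5),0),cv2.GaussianBlur(s1,(5,5),0)).max(2)
a=np.radians(-7.6);R=np.array([[np.cos(a),-np.sin(a)],[np.sin(a),np.cos(a)]]);O=[.6865,.0145]
for t,z,(x0,x1,y0,y1) in((20,.016,(240,330,222,300)),(9,.071,(280,380,185,265))):
    n,l,st,c=cv2.connectedComponentsWithStats((d[y0:y1,x0:x1]>t).astype(np.uint8))
    for i in range(1,n):
        if st[i,4]>12: print(z,st[i,4],np.round((cast("side",[c[i]+[x0,y0]],z)[:,:2]-O)@R,3))
E
```

```text
0.016 99 [[-0.112  0.07 ]]
0.016 262 [[-0.113 -0.039]]
0.071 83 [[0.004 0.06 ]]
0.071 85 [[0.008 0.002]]
0.071 100 [[ 0.008 -0.06 ]]
0.071 120 [[-0.142  0.027]]
0.071 206 [[-0.138 -0.06 ]]
```

Bed changes appear only at the three spots the offcuts left. The tray holds all three: one on its own and two lying close together. The tile and die show no change.

```bash
python3 -c "
from bench import robot
print(robot.sign_off())"
```

```text
the job is handed in; nothing more can be done
None
```

I swept all three offcuts into the scrap tray and stood the brush back on its board, released; the camera check before hand-in showed the tile, die, tub and jar unmoved, and the job was handed in at about 21 s of the 58 s allowed.

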